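# Fit the hose elbow to the studio air manifold

### The arm

A 6-joint arm with a two-finger parallel gripper is mounted at the origin on the work surface. World frame = base frame: x ahead of the robot, y to its left, z up, the work surface at z = 0. Lengths are in m, angles in rad, forces in N, time in s.
With the tool pointing down it reaches from about 0.375 to 0.9 m from the base axis. Payload 3.1 kg.
Tool frame: the origin (TCP) lies midway between the tips of the shut fingers; the grasp point (between the pads) lies 19 mm behind it (manip.hold_point_z is the distance from the TCP to the grasp point, in m); x points along the fingers, y is the direction in which the jaws open and shut, and the axes are right-handed (so a half turn about x gives the same grasp; the last joint's range is limited). The gripper opens to 85 mm and grips with 20 to 120 N. Pads are 22 mm wide; open, the fingers measure 114 mm over their backs; the gripper's body (76 mm by 85 mm) begins 54 mm behind the grasp point. The pads swing forward as they close: fully open they stand 13 mm farther back than shut.
Start: joints at [1.079, 0.527, 1.433, -0, 1.181, -0.178], TCP at [0.193, 0.594, 0.231] pointing down, gripper open.
Joint ranges: [-3.08, 3.08], [-0.75, 2.2], [0.22, 2.44], [-1.43, 4.57], [0, 2.65], [-2.85, 2.85]. Speed limits (rad/s): [2.79, 2.79, 3.14, 3.14, 3.14, 3.14].

### API

Orientations are given as a unit quaternion [x, y, z, w].
In Python, from station import manip, snapshot gives the robot as it stands.
- The arm moves only by the shell command python3 -m crank 'ROWS' [FORCE]. ROWS is JSON, a list of rows, each a list of 5 numbers: the finger opening in m, from 0 to 0.0854, then the shift along the tool's x, y, z in m, then the turn about the tool's x in rad. In form: [[grip, tx, ty, tz, yaw], ...]. A call has 1 to 5 rows; each row shifts and turns the commanded pose from where the row before left it, along the tool's axes as they then stand; what a row does not reach is not made up. A row lasts 1/10 s, in which the tool goes at most 50 mm and 8.59 degrees, less where a joint would pass 70% of its speed; a pose out of reach is approached as far as the arm can. A call is refused whole if a number of a shift passes 0.05 or a number of a turn 0.15, either way. A call with a gripper value outside its range is refused whole. The fingers move at their own pace and stop on an object; FORCE is the grip in N (left out, the last holds). Time passes only in rows, so rows that do not move let the fingers close. It gives the time, the measured TCP pose, the force and the opening at its end, in the units of the state.
- manip.sense(): the state, without advancing time (a new reading comes with each control period).
- snapshot(name): name is "scene" or "side" or "wrist"; returns a dict with "image" (384x512x3 uint8, blue, green, red), "range_z" (384x512 float32, m along the optical axis (not along the pixel's ray), 0 where there is no reading), "vertical_fov" (degrees; the focal length in pixels is half the picture's height over the tangent of half this angle, whatever the lens; pixels are square), "cx", "cy" (the principal point, pixels), "extrinsics" (4x4, takes a point from world to camera coordinates); the wrist camera has in their place "T_tool_cam" (4x4, takes a point from camera to tool coordinates, whose origin is the TCP and whose axes are the tool frame's). Camera axes: x right, y up, looking along -z (the intrinsics and any distortion apply to the point x, -y, -z); pixel columns grow to the right and rows downward; lengths in m; the calibration is good to about 2 mm. A picture is of the moment at which its call begins: read the wrist's pose just before it.
- manip.sign_off(): hands the job in, once; it reports no verdict.
The state is a dict: "t": time; "q": joint angles; "qd": joint speeds; "tau": joint torques, N m; "tcp_pos": TCP position; "tool_rot": TCP orientation; "force": force on the tool from outside, world axes, zero at the start; "ft_torque": the same for the moment, N m; "finger_gap": opening from 0.0 (shut) to 1.0 (fully open).
Only numpy, scipy, OpenCV 4.12 (cv2) and the standard library are available. Lean on these libraries where they do the work, as an engineer would, in place of code of your own. Each camera call takes 0.05 s, during which the arm holds its last target.

### The job

Lift the brass hose elbow out of its moulded tray and lower its foot down onto the seal in the manifold's round port, its cross pin going down the two slots, with the hose barb on the left of the pointer rib as seen from the port. Then screw it clockwise (from above) until it turns stiff, stop when the barb points along the rib, without carrying on past it, and let go. Leave the paint bottle, jar and tape roll where they stand.

Things in the scene. Friction and masses are not known exactly. Their poses are not given: they have to be found in the camera images.
- elbow_grip (a point): Brass hose elbow, upright, 83 mm high, 115 mm long, about 0.28 kg. This point is on its upright axis, 62 mm above the foot's underside; z up, x along the hose barb. Its square block, 34 x 34 mm, from 33 to 83 mm above the underside, is gripped from above across the two y faces (34 mm). Under it a round flange, 52 mm in diameter, from 28 to 33 mm.
- elbow_foot (a point): Centre of the underside of the elbow's round foot: 28 mm in diameter, 28 mm long, its last 9 mm tapered to 20 mm in diameter. A cross pin 8 mm in diameter and 44 mm long goes through it along elbow x (under the barb and opposite it), its centre 8 mm above the underside.
- elbow_tip (a point): Free end of the elbow's horizontal hose barb, 95 mm from the upright axis along elbow x, 56 mm above the foot's underside; barb 18 to 22 mm in diameter.
- pocket (a point): Grey moulded tray, fixed, 163 x 96 mm, where the elbow starts. Point: centre of the mouth of its round pocket (51 mm wide, 22 mm deep), 28 mm above the table. The foot stands on the pocket's floor. x points to a raised saddle round the barb: 68 to 108 mm out, 62 mm high, its channel 30 mm wide.
- port (a point): Centre of the top rim of the round female port, 80 mm above the table, on the end of an aluminium manifold clamped in a vice (all fixed). x: along the pointer rib, z up. Rim 64 mm in diameter, bore 34 mm. Vice jaws, 52 mm high, reach 61 mm from the axis in y; vice screw and bar, below 43 mm, reach 99 mm in +y.
- slot (a point): Mouth of one of the two opposite slots in the port's bore, 16 mm wide, reaching 25 mm from the axis. This point, 21 mm out at rim height, is 75 degrees anticlockwise (from above) of the rib. The elbow goes in with its barb over this slot and is then turned 75 degrees clockwise.
- seal_top (a point): Face of the sprung rubber seal before it is pressed, 23 mm below the rim; the foot goes down to it (elbow_grip then 39 mm above the rim). After 20 degrees of turning, sloping lips over the pin draw the elbow down 2.5 mm by the time the barb is along the rib (spring 4 N plus 2.5 N per mm). The last 15 degrees are stiff, about 0.45 N m. Friction holds it there; hard stop 30 degrees past the rib.
- rib_end (a point): Outer end of the straight pointer rib, 6 mm wide, on top of the manifold, 126 mm from the port's axis along port x, level with the rim.
- paint_bottle: White paint bottle standing on the table, 48 mm in diameter, 120 mm high; origin at its underside. Leave it.
- jar: Glass jar standing on the table, 60 mm in diameter, 65 mm high; origin at its underside. Leave it.
- tape: Cardboard-coloured tape roll lying flat, 90 mm in diameter, 36 mm high; origin at its underside. Leave it.
Not all that is in view belongs to the job. Several things look just like the part that bears pocket: the one meant starts farthest to the robot's left.

How it is judged:
On the way, in this order (a step that is already met when the one before it is completed fails the run):
1. the elbow is lifted clear of the tray (z of elbow_grip in the frame of pocket above 0.07 m), for 0.1 s.
2. the foot is down in the port on the seal, pins in the slots, barb on the rib's left side (horizontal distance between elbow_grip and port below 0.006 m and z of elbow_grip in the frame of port below 0.0425 m and y of elbow_tip in the frame of port above 0.05 m), for 0.05 s.
At the end, for the whole second after the job is handed in: The elbow stands upright (within 7 degrees) in the port, its axis within 6 mm of the port's, elbow_grip less than 37.8 mm above the rim, barb along the rib within 10 degrees (tip within 16.5 mm of its line), released; bottle, jar and tape within 30 mm of where they stood (horizontal distance between elbow_grip and port below 0.006 m and z of elbow_grip in the frame of port below 0.0378 m and x of elbow_tip in the frame of port above 0.08 m and y of elbow_tip in the frame of port between -0.0165 and 0.0165 m and angle between elbow_grip's own z axis and vertical below 0.12 rad and distance of each of paint_bottle, jar, tape from where it was at the start of the episode below 0.03 m); the robot touches nothing.
It fails at once if the elbow is over-tightened: turned more than 18 degrees past the rib (y of elbow_tip in the frame of port below -0.03 m and x of elbow_tip in the frame of port above 0.02 m and z of elbow_grip in the frame of port below 0.041 m and horizontal distance between elbow_grip and port below 0.012 m).
It fails at once if the bottle or jar is knocked over (angle between any of paint_bottle, jar's own z axis and vertical above 0.7 rad).
It also fails if it takes over 54 s, if anything falls off the work surface, if the arm or the gripper's body presses on something with over 40 N, if the wrist force passes 120 N, or if a joint passes its speed limit or range.

## Working session

There is one attempt and no reset: what is moved stays moved. The work goes in short steps, Python scripts to look and compute and a shell command to move; the robot and the scene stay as the last step left them, time stands still between calls to the robot, and variables do not carry over. Pictures are saved under pics/ and viewed, and the job is handed in when it is done.

```bash
ls; mkdir -p pics
python3 - <<'E'
from station import manip,snapshot
import cv2,numpy as np
s=manip.sense();print(s)
print(manip.hold_point_z)
for n in("scene","side","wrist"):
    d=snapshot(n);cv2.imwrite(f"pics/{n}0.png",d["image"]);np.save(f"pics/{n}0.npy",d,allow_pickle=True)
    print(n,{k:v for k,v in d.items() if k not in("image","range_z")},(d["range_z"]>0).mean())
E
```

```text
pics
{'t': 0.0, 'q': array([ 1.07852177e+00,  5.28420189e-01,  1.43390070e+00,  1.34588587e-05,
        1.18138863e+00, -1.78470006e-01]), 'qd': array([ 0.00061557, -0.00124619,  0.00204687,  0.0013059 , -0.00098436,
       -0.00091502]), 'tau': array([ 1.17937023e-03, -4.42351770e+01, -1.78027940e+01, -1.60580703e-04,
        8.39119573e-03,  4.83783040e-06]), 'tcp_pos': array([0.19253466, 0.59385962, 0.23036237]), 'tool_rot': array([ 0.10978845,  0.69867053, -0.11119901,  0.69816958]), 'force': array([-0.26475264,  0.54378315,  0.8203277 ]), 'ft_torque': array([-0.03815834, -0.05453298,  0.03828378]), 'finger_gap': 0.9998845368099434}
0.0187
scene {'vertical_fov': 56.31223731082558, 'cx': 252.0789357810055, 'cy': 191.7060088422479, 'extrinsics': array([[ 0.61273261,  0.79016849,  0.01387477, -0.29357591],
       [-0.57408031,  0.43296498,  0.69496268,  0.2798399 ],
       [ 0.54313032, -0.43379153,  0.71891193, -1.27895836],
       [ 0.        ,  0.        ,  0.        ,  1.        ]])} 0.996124267578125
side {'vertical_fov': 51.215494632479164, 'cx': 253.34438672648827, 'cy': 188.82247171356224, 'extrinsics': array([[ 0.90223941, -0.43123393, -0.00115504, -0.48620075],
       [ 0.33696114,  0.70332277,  0.62593472, -0.19363959],
       [-0.26911193, -0.56513218,  0.7798746 , -1.05543293],
       [ 0.        ,  0.        ,  0.        ,  1.        ]])} 0.996002197265625
wrist {'vertical_fov': 66.16370082744244, 'cx': 256.23713935175624, 'cy': 194.69921108984767, 'T_tool_cam': array([[-3.06053049e-04,  3.07663108e-01, -9.51495306e-01,
        -1.43914845e-01],
       [ 9.99998423e-01, -1.57041505e-03, -8.29443230e-04,
         3.06504130e-04],
       [-1.74943163e-03, -9.51494060e-01, -3.07662142e-01,
        -7.96655589e-02],
       [ 0.00000000e+00,  0.00000000e+00,  0.00000000e+00,
         1.00000000e+00]])} 0.99603271484375
```

View pics/scene0.png

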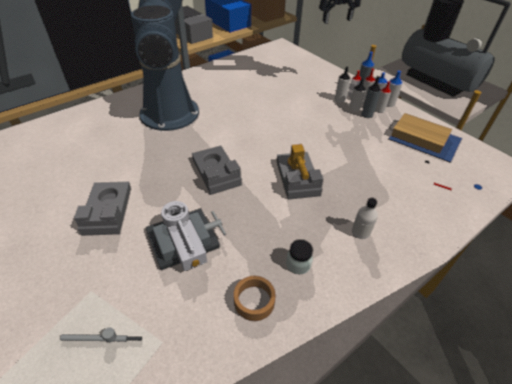

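View pics/side0.png

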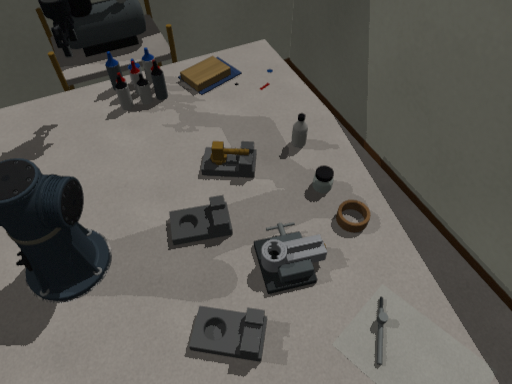

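View pics/wrist0.png

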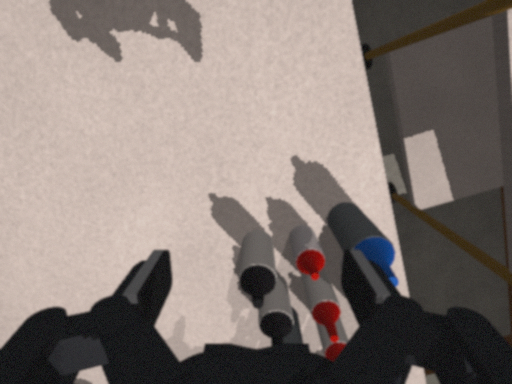

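The scene view shows the elbow in its tray at about (300,170), which is the leftmost tray. The port is at (175,211) with the rib running to (195,262), the bottle at (365,218), the jar at (300,256) and the tape at (255,298). Next I'll measure with depth.

```bash
cat > h.py <<'E'
import numpy as np,cv2
from station import manip,snapshot
from scipy.spatial.transform import Rotation as R
def cloud(d,s=None):
    h,w=d["range_z"].shape;f=h/2/np.tan(np.radians(d["vertical_fov"])/2)
    v,u=np.mgrid[:h,:w];z=d["range_z"].astype(float)
    P=np.stack([(u-d["cx"])/f*z,-(v-d["cy"])/f*z,-z],-1)
    if "extrinsics" in d:T=np.linalg.inv(d["extrinsics"])
    else:
        W=np.eye(4);W[:3,:3]=R.from_quat(s["tool_rot"]).as_matrix();W[:3,3]=s["tcp_pos"];T=W@d["T_tool_cam"]
    P=P@T[:3,:3].T+T[:3,3];P[z==0]=np.nan
    return P
def brass(im):
    hsv=cv2.cvtColor(im,cv2.COLOR_BGR2HSV)
    return cv2.inRange(hsv,(12,130,60),(30,255,255))>0
E
python3 - <<'E'
from h import *
for n in("scene","side"):
    d=np.load(f"pics/{n}0.npy",allow_pickle=True).item();P=cloud(d)
    # table check
    tab=np.abs(P[...,2])<.02;print(n,"table z",np.nanmedian(P[...,2][tab]))
    m=brass(d["image"])&(P[...,2]>.03)&(P[...,2]<.12)&(P[...,0]>.3)&(P[...,0]<.8)&(P[...,1]>0)&(P[...,1]<.5)
    Q=P[m];print(len(Q),Q.min(0),Q.max(0))
    t=Q[Q[:,2]>np.percentile(Q[:,2],99)-.006];print(" top",len(t),t.mean(0),t.min(0),t.max(0))
    b=Q[(Q[:,2]<.082)&(Q[:,2]>.06)];print(" barb",len(b),b.mean(0))
    for k in range(0,1): pass
    # rim: z ~0.08 
    m=(P[...,2]>.074)&(P[...,2]<.09)&(P[...,0]>.3)&(P[...,0]<.95)&(np.abs(P[...,1])<.35)&~brass(d["image"])
    num,lab,st,c=cv2.connectedComponentsWithStats(m.astype(np.uint8))
    for i in range(1,num):
        if st[i,4]>30:
            q=P[lab==i];print(" z80",st[i],q.mean(0).round(4),q.min(0).round(3),q.max(0).round(3))
E
```

```text
scene table z 0.0003578780985652452
368 [0.47032899 0.10215576 0.03338815] [0.57861714 0.17086395 0.09214429]
 top 76 [0.49370539 0.14891643 0.08894847] [0.47619874 0.13298664 0.08621396] [0.50942098 0.16589519 0.09214429]
 barb 198 [0.53134613 0.12845378 0.0701366 ]
 z80 [162 201  32  51 426] [ 0.5027 -0.2424  0.0795] [ 0.449 -0.27   0.074] [ 0.605 -0.208  0.083]
 z80 [359 206  19  15 164] [0.7707 0.1198 0.0816] [0.745 0.107 0.074] [0.789 0.146 0.09 ]
side table z -0.00029601120066147235
162 [0.47217885 0.1028817  0.03537869] [0.57414777 0.16937817 0.0939457 ]
 top 70 [0.49038854 0.14902638 0.08847826] [0.47249627 0.13091098 0.08556047] [0.50755189 0.16581374 0.0939457 ]
 barb 74 [0.53887596 0.12345489 0.06924811]
 z80 [293 121  15  10  85] [0.7594 0.1199 0.0822] [0.743 0.107 0.074] [0.785 0.142 0.09 ]
 z80 [261 239  62  24 428] [ 0.4995 -0.2443  0.079 ] [ 0.449 -0.271  0.074] [ 0.605 -0.207  0.084]
```

Run:
```python
import cv2
a=cv2.imread("pics/scene0.png")
x=cv2.resize(a[140:280,135:335],(800,560),interpolation=cv2.INTER_CUBIC);cv2.imwrite("pics/z1.png",x)
a=cv2.imread("pics/side0.png")
x=cv2.resize(a[130:300,190:350],(640,680)[:2],interpolation=cv2.INTER_CUBIC);x=cv2.resize(x,(560,595));cv2.imwrite("pics/z2.png",x)
```

```text
(no output)
```

View pics/z1.png

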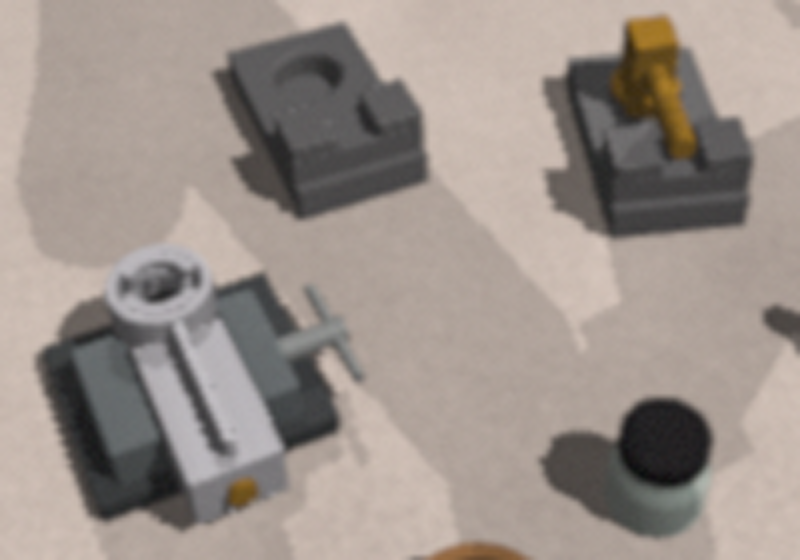

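View pics/z2.png

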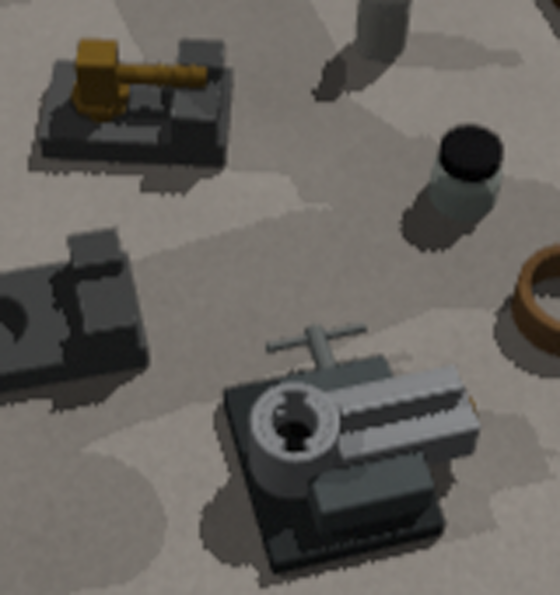

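```bash
cat >> h.py <<'E'
def circ(q):
    A=np.c_[2*q[:,:2],np.ones(len(q))];s=np.linalg.lstsq(A,(q[:,:2]**2).sum(1),rcond=None)[0]
    return s[:2],np.sqrt(s[2]+s[0]**2+s[1]**2)
def toolang():
    s=manip.sense();M=R.from_quat(s["tool_rot"]).as_matrix();return s,M
E
python3 - <<'E'
from h import *
s,M=toolang();print(M.round(3),np.degrees(np.arctan2(M[1],M[0])),s["q"])
for n in("scene","side"):
    d=np.load(f"pics/{n}0.npy",allow_pickle=True).item();P=cloud(d)
    m=(P[...,2]>.060)&(P[...,2]<.09)&(P[...,0]>.4)&(P[...,0]<.65)&(P[...,1]>-.3)&(P[...,1]<-.16)
    Q=P[m];print(n,np.histogram(Q[:,2],bins=np.arange(.06,.092,.002)))
    m=(P[...,2]>.075);Q=P[m&(P[...,0]>.4)&(P[...,0]<.65)&(P[...,1]>-.3)&(P[...,1]<-.16)]
    c=np.array([.481,-.24])
    for it in range(5):
        r=np.hypot(*(Q[:,:2]-c).T);sel=Q[r<.036]
        hull=cv2.convexHull(sel[:,:2].astype(np.float32))
        (cx,cy),rr=cv2.minEnclosingCircle(sel[:,:2].astype(np.float32))
        c,r_=circ(hull[:,0].astype(float))
    print(c,r_,cx,cy,rr)
    rib=Q[np.hypot(*(Q[:,:2]-c).T)>.045]
    far=rib[np.hypot(*(rib[:,:2]-c).T)>.0];print(len(rib),rib.mean(0))
    v=rib[:,:2]-c;a=np.degrees(np.arctan2(v[:,1],v[:,0]));print("rib angle",np.median(a),np.linalg.norm(v,axis=1).max())
    l=cv2.fitLine(rib[:,:2].astype(np.float32),cv2.DIST_L2,0,.01,.01).ravel();print(np.degrees(np.arctan2(l[1],l[0])),l)
E
```

```text
[[-0.001  0.309  0.951]
 [-0.001  0.951 -0.309]
 [-1.    -0.002 -0.   ]] [-118.05447169   72.0222184   -17.97780987] [ 1.07851877e+00  5.28274687e-01  1.43362695e+00 -4.82025761e-06
  1.18138359e+00 -1.78503996e-01]
scene (array([367, 387,  69,  25,  37,  24,  24,  26,  48, 178, 159,  15,   0,
         0,   0]), array([0.06 , 0.062, 0.064, 0.066, 0.068, 0.07 , 0.072, 0.074, 0.076,
       0.078, 0.08 , 0.082, 0.084, 0.086, 0.088, 0.09 ]))
[ 0.48257254 -0.23820855] 0.03200408147347727 0.48340344429016113 -0.23933729529380798 0.034707240760326385
88 [ 0.56806418 -0.25557938  0.07963753]
rib angle -11.386056967773852 0.12472598211213205
-11.720895 [ 0.9791488  -0.2031444   0.56806415 -0.25557938]
side (array([274, 194,  62,  28,  25,  32,  34,  34,  75, 188, 116,  13,   2,
         0,   0]), array([0.06 , 0.062, 0.064, 0.066, 0.068, 0.07 , 0.072, 0.074, 0.076,
       0.078, 0.08 , 0.082, 0.084, 0.086, 0.088, 0.09 ]))
[ 0.48161789 -0.23933071] 0.031943743072321444 0.48231014609336853 -0.24063529074192047 0.03393011912703514
88 [ 0.56471793 -0.2568131   0.07874094]
rib angle -12.039616332251862 0.12568224326344984
-11.652036 [ 0.97939223 -0.20196748  0.56471795 -0.2568131 ]
```

Both views agree. The port is at about (0.482, -0.239) with radius 32 mm, and the rib points at -11.7° with length 125 mm. The elbow block is at about (0.491, 0.149). I'm moving over the elbow.

```bash
python3 -m crank '[[0.0854,0,-0.03,0.038,0],[0.0854,0,-0.03,0.038,0],[0.0854,0,-0.03,0.038,0],[0.0854,0,-0.03,0.038,0],[0.0854,0,-0.03,0.038,0]]'
python3 -m crank '[[0.0854,0,-0.03,0.038,0],[0.0854,0,-0.03,0.038,0],[0.0854,0,-0.03,0.038,0],[0.0854,0,-0.03,0.038,0],[0.0854,0,-0.03,0.038,0]]'
python3 -m crank '[[0.0854,0,-0.03,0.038,0.15],[0.0854,0,0,0,0.15],[0.0854,0,0,0,0.15],[0.0854,0,0,0,0.15],[0.0854,0,0,0,0.15]]'
python3 -m crank '[[0.0854,0,0,0,0.15],[0.0854,0,0,0,0.15],[0.0854,0,0,0,0.15],[0.0854,0,0,0,0.15],[0.0854,0,0,0,0.15]]'
python3 -m crank '[[0.0854,0,0,0,0.15],[0.0854,0,0,0,0.15],[0.0854,0,0,0,0.15],[0.0854,0,0,0,0.15],[0.0854,0,0,0,0.15]]'
python3 -m crank '[[0.0854,0,0,0,0.15],[0.0854,0,0,0,0.15],[0.0854,0,0,0,0.15],[0.0854,0,0,0,0.15],[0.0854,0,0,0,0.15]]'
python3 - <<'E'
from h import *
for n in("scene","side"):
    d=np.load(f"pics/{n}0.npy",allow_pickle=True).item();P=cloud(d)
    m=brass(d["image"])&(P[...,2]>.03)&(P[...,2]<.12)&(P[...,0]>.3)&(P[...,0]<.8)&(P[...,1]>0)&(P[...,1]<.5)
    Q=P[m];t=Q[Q[:,2]>.0855]
    print(n,cv2.minAreaRect((t[:,:2]*1000).astype(np.float32)))
    c=t[:,:2].mean(0)
    r=np.hypot(*(Q[:,:2]-c).T);b=Q[(r>.035)&(Q[:,2]>.05)]
    l=cv2.fitLine((b[:,:2]).astype(np.float32),cv2.DIST_L2,0,.01,.01).ravel();v=b[:,:2].mean(0)-c
    print(np.degrees(np.arctan2(l[1],l[0])),np.degrees(np.arctan2(v[1],v[0])),r.max())
s,M=toolang();print(s["t"],s["tcp_pos"],s["q"],np.degrees(np.arctan2(M[1],M[0])))
d=snapshot("wrist");cv2.imwrite("pics/w1.png",d["image"]);np.save("pics/w1.npy",d,allow_pickle=True)
E
```

```text
t: 0.65
tcp_pos: [0.3278, 0.3915, 0.2312]
tool_rot: [0.11, 0.698, -0.11, 0.698]
force: [1.4, 0.3, -0.2]
finger_gap: 1.002
t: 1.15
tcp_pos: [0.4624, 0.19, 0.2313]
tool_rot: [0.111, 0.698, -0.111, 0.698]
force: [0.7, 0.0, 0.5]
finger_gap: 0.999
t: 1.65
tcp_pos: [0.4885, 0.1512, 0.231]
tool_rot: [0.361, 0.608, -0.361, 0.608]
force: [-0.1, -0.6, 0.4]
finger_gap: 1.002
t: 2.15
tcp_pos: [0.4884, 0.1516, 0.2311]
tool_rot: [-0.558, -0.434, 0.558, -0.434]
force: [0.6, -0.4, 0.5]
finger_gap: 1.003
t: 2.65
tcp_pos: [0.4884, 0.1515, 0.2311]
tool_rot: [-0.678, -0.199, 0.679, -0.199]
force: [-0.8, 0.8, 0.3]
finger_gap: 1.001
t: 3.15
tcp_pos: [0.4884, 0.1515, 0.2311]
tool_rot: [-0.704, 0.063, 0.705, 0.063]
force: [0.1, -0.0, 0.5]
finger_gap: 0.996
scene ((493.4511413574219, 149.94882202148438), (29.104036331176758, 30.10911750793457), 57.92909622192383)
-26.795158 -27.65088684476022 0.0925069267482568
side ((489.9546203613281, 149.5719451904297), (28.865306854248047, 31.014699935913086), 63.14617156982422)
-24.783953 -27.931582688018892 0.09199143306617535
3.15 [0.48837522 0.15153482 0.23109575] [ 8.20664258e-02  3.75808561e-01  1.71400797e+00 -3.65197869e-05
  1.05236719e+00  1.83124712e+00] [-172.22599037 -100.21963131  169.78036279]
```

View pics/w1.png

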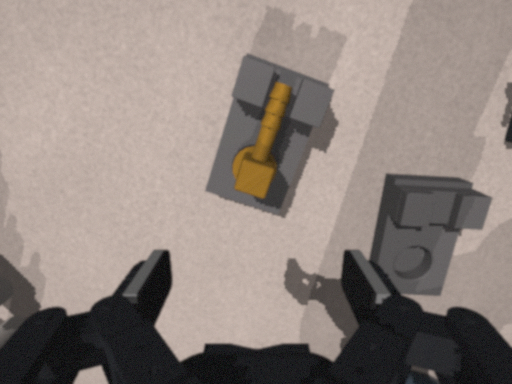

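The wrist view shows the elbow block at (255,178), with the barb going up to (282,88) between the saddle cheeks. I'll measure it from this view.

```bash
cat >> h.py <<'E'
def elbow(d,s,zmin=.0855):
    P=cloud(d,s);m=brass(d["image"])&(P[...,2]>.03)
    Q=P[m];t=Q[Q[:,2]>zmin];r=cv2.minAreaRect((t[:,:2]*1000).astype(np.float32))
    print("top",len(t),t.mean(0),r)
    c=np.array(r[0])/1000;rr=np.hypot(*(Q[:,:2]-c).T);b=Q[(rr>.035)&(Q[:,2]>zmin-.03)]
    l=cv2.fitLine(b[:,:2].astype(np.float32),cv2.DIST_L2,0,.01,.01).ravel();v=b[:,:2].mean(0)-c
    print("barb line",np.degrees(np.arctan2(l[1],l[0])),"from c",np.degrees(np.arctan2(v[1],v[0])),rr.max())
E
python3 - <<'E'
from h import *
d=np.load("pics/w1.npy",allow_pickle=True).item();s=manip.sense();elbow(d,s)
P=cloud(d,s)
m=(P[...,2]>.023)&(P[...,2]<.07)&~brass(d["image"])&(P[...,1]>.05);num,lab,st,c=cv2.connectedComponentsWithStats(m.astype(np.uint8))
for i in range(1,num):
    if st[i,4]>800:
        q=P[lab==i];print(st[i],cv2.minAreaRect((q[:,:2]*1000).astype(np.float32)))
E
```

```text
top 1085 [0.49217121 0.153257   0.09006074] ((490.90142822265625, 153.6916046142578), (33.95851135253906, 34.39259338378906), 60.83073043823242)
barb line -27.917221 from c -27.88821977937072 0.09464413374230249
[ 205   53  130  162 9190] ((519.2957763671875, 137.45782470703125), (96.2646255493164, 163.28451538085938), 60.56999588012695)
```

```bash
python3 -m crank '[[0.0854,0,0,0,0.12],[0.0854,0,0,0,0.12],[0.0854,0,0,0,0.078],[0.0854,0.03,-0.0014,-0.0026,0],[0.0854,0.03,0,0,0]]'
python3 -m crank '[[0.0854,0,0,0,0]]'
python3 - <<'E'
from h import *
s,M=toolang();print(s["t"],s["tcp_pos"],np.degrees(np.arctan2(M[1],M[0])))
d=snapshot("wrist");cv2.imwrite("pics/w2.png",d["image"]);elbow(d,s)
E
```

```text
t: 3.7
tcp_pos: [0.4929, 0.1517, 0.1715]
tool_rot: [0.688, -0.17, -0.685, -0.171]
force: [0.4, -0.3, -0.3]
finger_gap: 1.0
t: 3.8
tcp_pos: [0.4885, 0.1513, 0.1682]
tool_rot: [-0.683, 0.172, 0.689, 0.17]
force: [-0.7, -0.3, 0.1]
finger_gap: 1.001
3.8 [0.48854708 0.15125803 0.16815099] [-175.1465589  -117.96903638  152.0289687 ]
top 1655 [0.49230211 0.15281314 0.09008255] ((491.4875183105469, 153.231201171875), (33.79950714111328, 33.01077651977539), 61.81529235839844)
barb line -28.162445 from c -28.056587757764614 0.09566360969872176
```

View pics/w2.png

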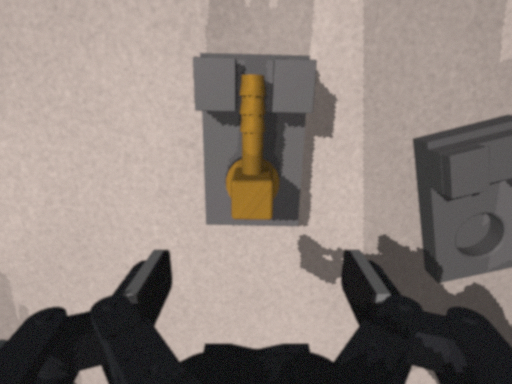

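```bash
python3 -m crank '[[0.0854,0,0,0,0]]'
python3 - <<'E'
from h import *
for i in range(1):
    s,M=toolang();print(s["t"],s["tcp_pos"],np.degrees(np.arctan2(M[1],M[0])),M[:,0])
    d=snapshot("wrist");elbow(d,s)
    d=snapshot("wrist");s,M=toolang();print(s["tcp_pos"],M[:,0])
E
```

```text
t: 3.95
tcp_pos: [0.4921, 0.1516, 0.1721]
tool_rot: [0.686, -0.171, -0.686, -0.171]
force: [-0.0, 0.3, 0.0]
finger_gap: 0.998
3.95 [0.49214532 0.15164466 0.17205114] [   5.77775919 -118.02569051  151.97428208] [ 1.01220164e-03  1.02418743e-04 -9.99999482e-01]
top 1580 [0.49243623 0.15277825 0.09008629] ((491.341064453125, 153.10523986816406), (33.59542465209961, 32.91543197631836), 61.27801513671875)
barb line -27.85254 from c -27.898787960413095 0.09437473483159578
[0.49260563 0.15169098 0.17269092] [ 2.84326038e-03  2.32212179e-04 -9.99995931e-01]
```

```bash
python3 -m crank '[[0.0854,0.03,0,0,0],[0.0854,0.03,0,0,0],[0.0854,0.03,0,0,0],[0.0854,0.02,0,0,0],[0.0854,0.015,0,0,0]]'
python3 -m crank '[[0.0854,0,0,0,0],[0.0854,0,0,0,0]]'
python3 - <<'E'
from h import *
d=snapshot("wrist");cv2.imwrite("pics/w3.png",d["image"])
E
```

```text
t: 4.55
tcp_pos: [0.4923, 0.1516, 0.0461]
tool_rot: [0.686, -0.171, -0.686, -0.172]
force: [-0.8, 0.3, -0.9]
finger_gap: 1.001
t: 4.75
tcp_pos: [0.4925, 0.1517, 0.0472]
tool_rot: [0.687, -0.171, -0.685, -0.172]
force: [0.2, 0.7, 0.7]
finger_gap: 0.997
```

View pics/w3.png

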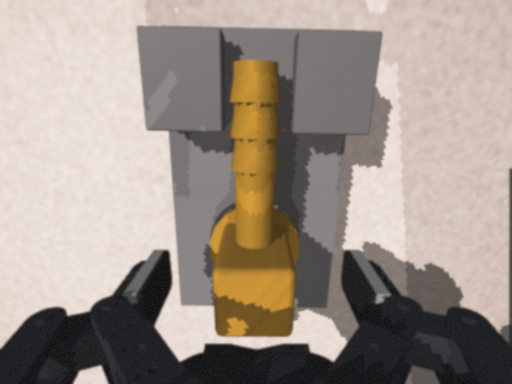

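The wrist view shows the block at (255,300), centred between the pads at (157,280) and (357,280). Closing now.

```bash
python3 -m crank '[[0.0,0,0,0,0],[0.0,0,0,0,0],[0.0,0,0,0,0],[0.0,0,0,0,0],[0.0,0,0,0,0]]' 80
python3 -m crank '[[0.0,0,0,0,0],[0.0,0,0,0,0],[0.0,0,0,0,0]]'
```

```text
t: 5.3
tcp_pos: [0.4918, 0.1516, 0.0469]
tool_rot: [0.686, -0.171, -0.686, -0.172]
force: [-0.6, 0.3, 5.7]
finger_gap: 0.386
t: 5.6
tcp_pos: [0.4919, 0.1516, 0.0469]
tool_rot: [0.686, -0.172, -0.686, -0.172]
force: [-0.6, -0.2, 4.7]
finger_gap: 0.39
```

```bash
python3 -m crank '[[0.0,-0.01,0,0,0],[0.0,-0.03,0,0,0],[0.0,-0.04,0,0,0],[0.0,-0.04,0,0,0],[0.0,-0.03,0,0,0]]'
python3 -m crank '[[0.0,0,0,0,0],[0.0,0,0,0,0],[0.0,0,0,0,0]]'
python3 - <<'E'
from h import *
s,M=toolang();print(s["tcp_pos"],np.degrees(np.arctan2(M[1],M[0])),M[:,0],s["q"])
d=snapshot("wrist");cv2.imwrite("pics/w4.png",d["image"])
d=snapshot("side");cv2.imwrite("pics/s4.png",d["image"]);elbow(d,s,.225)
d=snapshot("scene");elbow(d,s,.225)
E
```

```text
t: 6.1
tcp_pos: [0.4916, 0.1516, 0.1986]
tool_rot: [0.686, -0.171, -0.686, -0.172]
force: [0.8, 0.4, -2.6]
finger_gap: 0.39
t: 6.4
tcp_pos: [0.49, 0.1514, 0.1948]
tool_rot: [-0.685, 0.172, 0.687, 0.171]
force: [-0.1, 0.3, -2.8]
finger_gap: 0.393
[0.48996416 0.1514036  0.19477251] [-175.25578339 -118.08984422  151.90973911] [-3.98159314e-03 -3.30440206e-04 -9.99992019e-01] [ 8.15292945e-02  4.30187604e-01  1.74764851e+00 -6.17476571e-06
  9.67751828e-01  2.14259304e+00]
top 14 [0.49856988 0.13868192 0.23533401] ((498.41607666015625, 137.33203125), (36.416236877441406, 4.598119735717773), 66.17585754394531)
barb line -30.611898 from c -23.677815996251475 0.4920949281454116
top 110 [0.49747    0.14517033 0.2344111 ] ((495.1370544433594, 147.281982421875), (33.451622009277344, 27.45534324645996), 46.4345703125)
barb line -25.65308 from c -29.513191258633395 0.5466992709405438
```

View pics/w4.png

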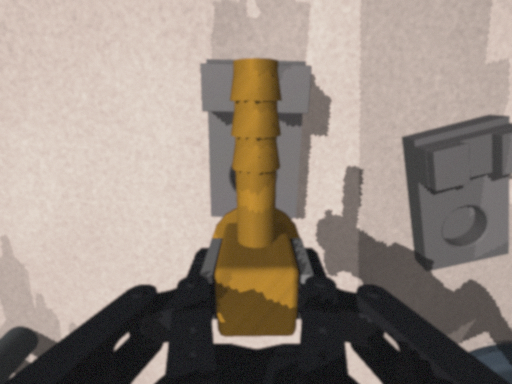

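View pics/s4.png

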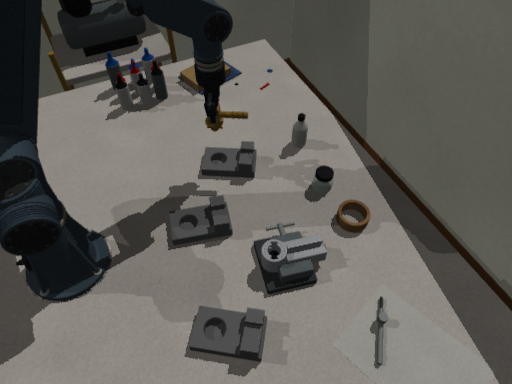

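The elbow is held upright and the tray is empty in the side view at (228,162). I'm carrying it over to the port.

```bash
python3 -m crank '[[0.0,0,0.02,-0.01,0],[0.0,0,0.039,-0.0195,0],[0.0,0,0.039,-0.0195,0],[0.0,0,0.039,-0.0195,0],[0.0,0,0.039,-0.0195,0]]'
python3 -m crank '[[0.0,0,0.039,-0.0195,0],[0.0,0,0.039,-0.0195,0],[0.0,0,0.039,-0.0195,0],[0.0,0,0.037,-0.019,0],[0.0,0,0.0194,-0.0097,0]]'
python3 -m crank '[[0.0,0,0,0,-0.08],[0.0,0,0,0,-0.14],[0.0,0,0,0,-0.14],[0.0,0,0,0,-0.14],[0.0,0,0,0,-0.14]]'
python3 -m crank '[[0.0,0,0,0,-0.14],[0.0,0,0,0,-0.14],[0.0,0,0,0,-0.14],[0.0,0,0,0,-0.14],[0.0,0,0,0,-0.14]]'
python3 -m crank '[[0.0,0,0,0,-0.14],[0.0,0,0,0,-0.114],[0.0,0,0,0,0],[0.0,0,0,0,0],[0.0,0,0,0,0]]'
python3 - <<'E'
from h import *
s,M=toolang();print(s["t"],s["tcp_pos"],np.degrees(np.arctan2(M[1],M[0])),M[:,0],s["q"])
for n in("wrist","side","scene"):
    d=snapshot(n);cv2.imwrite(f"pics/{n}5.png",d["image"]);np.save(f"pics/{n}5.npy",d,allow_pickle=True)
E
```

```text
t: 7.05
tcp_pos: [0.4856, -0.0465, 0.1953]
tool_rot: [-0.685, 0.171, 0.687, 0.172]
force: [1.8, 0.6, -1.7]
finger_gap: 0.389
t: 7.55
tcp_pos: [0.4815, -0.2429, 0.1953]
tool_rot: [-0.686, 0.173, 0.686, 0.172]
force: [1.2, 0.1, -2.1]
finger_gap: 0.389
t: 8.05
tcp_pos: [0.481, -0.2389, 0.1949]
tool_rot: [-0.704, -0.056, 0.706, -0.054]
force: [0.3, 0.2, -1.6]
finger_gap: 0.389
t: 8.55
tcp_pos: [0.4811, -0.2388, 0.195]
tool_rot: [-0.643, -0.294, 0.644, -0.293]
force: [0.8, -0.4, -1.7]
finger_gap: 0.39
t: 9.05
tcp_pos: [0.4814, -0.2391, 0.1958]
tool_rot: [-0.602, -0.371, 0.603, -0.37]
force: [0.1, 0.3, -1.7]
finger_gap: 0.39
9.05 [ 0.48144858 -0.23906084  0.195812  ] [ 140.55136331  -26.85411428 -116.85412718] [-7.94348463e-04  6.53615229e-04 -9.99999471e-01] [-6.68886134e-01  4.57965736e-01  1.68905035e+00  2.40548317e-05
  9.95605062e-01 -2.00206406e-01]
```

View pics/wrist5.png

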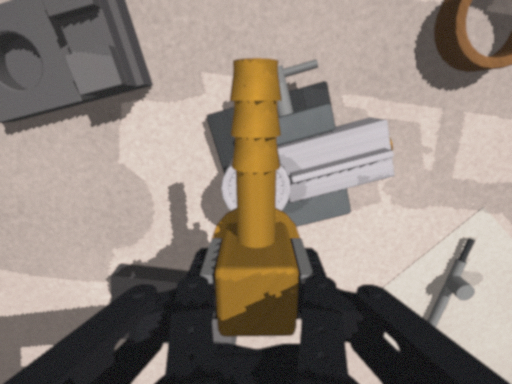

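View pics/side5.png

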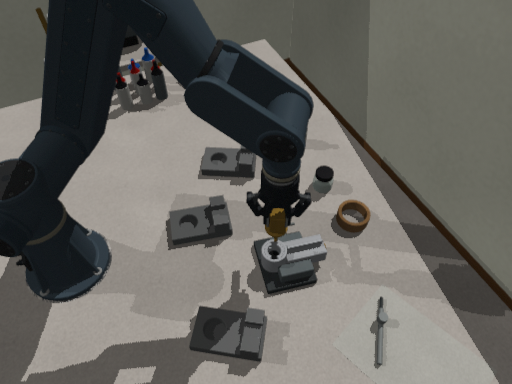

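View pics/scene5.png

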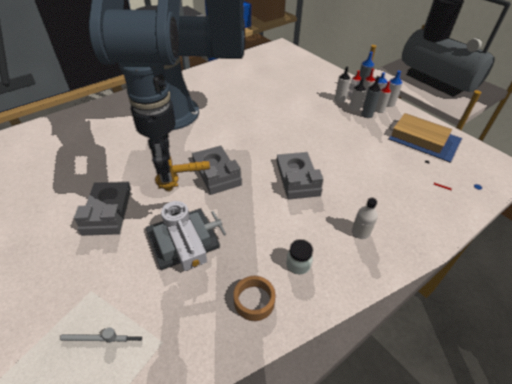

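The barb sits over the left slot, pointing about +63°. I'm lowering until the foot is just above the rim, then I'll check alignment.

```bash
python3 -m crank '[[0.0,0.02,0,0,0],[0.0,0.03,0,0,0],[0.0,0.006,0,0,0],[0.0,0,0,0,0],[0.0,0,0,0,0]]'
python3 - <<'E'
from h import *
s,M=toolang();print(s["t"],s["tcp_pos"],np.degrees(np.arctan2(M[1],M[0])),M[:,0],s["force"])
for n in("side","scene","wrist"):
    d=snapshot(n);im=d["image"];P=cloud(d,s)
    cv2.imwrite(f"pics/{n}6.png",im);np.save(f"pics/{n}6.npy",d,allow_pickle=True)
    c=s["tcp_pos"][:2]
    m=brass(im)&(np.hypot(P[...,0]-c[0],P[...,1]-c[1])<.15)&(P[...,2]>.085)
    Q=P[m];z=Q[:,2];print(n,len(Q),np.histogram(z,bins=np.arange(.08,.2,.01))[0])
    e=np.array([np.cos(np.radians(63.1)),np.sin(np.radians(63.1))])
    v=Q[:,:2]-c;a=v@e;l=v@np.array([-e[1],e[0]])
    b=(a>.035);lf=np.polyfit(a[b],l[b],1);print("barb lateral mean",l[b].min(),l[b].max(),l[b].mean(),np.degrees(np.arctan(lf[0])),"max a",a.max(),"z",z[b].max())
    if n!="wrist":
        ys,xs=np.nonzero(m);x0,y0=xs.min()-60,ys.min()-60
        cv2.imwrite(f"pics/{n}6z.png",cv2.resize(im[max(y0,0):ys.max()+60,max(x0,0):xs.max()+60],None,fx=4,fy=4,interpolation=cv2.INTER_CUBIC)[:600,:800])
E
```

```text
t: 9.7
tcp_pos: [0.4823, -0.2396, 0.1411]
tool_rot: [0.602, 0.37, -0.602, 0.371]
force: [0.5, -0.2, -2.2]
finger_gap: 0.389
9.7 [ 0.48225709 -0.23963585  0.14111579] [ -38.92137382  -26.76243876 -116.76246686] [ 1.20066437e-03 -9.69553762e-04 -9.99998809e-01] [ 0.51040094 -0.16080578 -2.22794122]
side 122 [ 0  0  0  3  4 57  0  1  0  2 55]Traceback (most recent call last):
  File "<stdin>", line 11, in <module>
    raise TypeError("expected non-empty vector for x")
TypeError: expected non-empty vector for x
```

Run:
```python
from h import *
s,M=toolang();print(s["t"],s["tcp_pos"])
c=np.array([.4818,-.2393])
for n in("side","scene"):
    d=snapshot(n);im=d["image"];P=cloud(d,s)
    cv2.imwrite(f"pics/{n}6.png",im);np.save(f"pics/{n}6.npy",d,allow_pickle=True)
    m=brass(im)&(np.hypot(P[...,0]-c[0],P[...,1]-c[1])<.15)&(P[...,2]>.085)
    Q=P[m];z=Q[:,2];print(n,len(Q),np.histogram(z,bins=np.arange(.08,.2,.01))[0])
    e=np.array([np.cos(np.radians(63.1)),np.sin(np.radians(63.1))])
    v=Q[:,:2]-c;a=v@e;l=v@np.array([-e[1],e[0]])
    b=(a>.035)
    if b.sum()>10:
        lf=np.polyfit(a[b],l[b],1);print("barb lat",l[b].min(),l[b].max(),l[b].mean(),np.degrees(np.arctan(lf[0])),"max a",a.max(),"z",z[b].max())
    fl=(z>.122)&(z<.136)&~b;q=Q[fl];h=q[np.hypot(*(q[:,:2]-c).T)>.021]
    print("flange",fl.sum(),q.mean(0),q.min(0),q.max(0))
    if len(h)>8:print(circ(h))
    x0,y0,x1,y1=(230,180,340,300) if n=="side" else (130,130,250,280)
    cv2.imwrite(f"pics/{n}6z.png",cv2.resize(im[y0:y1,x0:x1],None,fx=4,fy=4,interpolation=cv2.INTER_CUBIC))
```

```text
9.75 [ 0.48246411 -0.23980681  0.14143064]
side 123 [ 0  0  2  2  5 56  1  1  0  2 54]
flange 60 [ 0.46871303 -0.25220903  0.13267886] [ 0.45582342 -0.26717155  0.12882744] [ 0.4998555  -0.22713958  0.13547371]
(array([ 0.48055639, -0.24199335]), np.float64(0.022550786345335215))
scene 423 [  0   0   4  12   5  97  13  73 193   4  13]
barb lat -0.011006254145217338 0.009811112791582586 -0.004867002833501708 1.1870110425158678 max a 0.09341520374453222 z 0.16819240566151406
flange 97 [ 0.49553161 -0.24513374  0.13330692] [ 0.46720702 -0.26449496  0.12896316] [ 0.5080784  -0.21802331  0.13579349]
(array([ 0.48439623, -0.24113545]), np.float64(0.0218564221697328))
```

View pics/side6z.png

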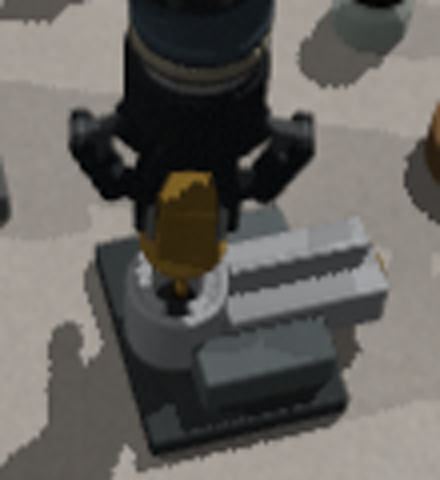

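View pics/scene6z.png

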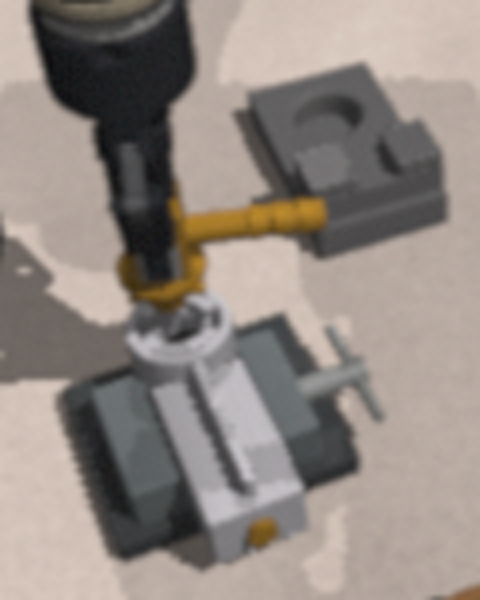

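The flange edges in both views give an axis of about (0.482, -0.240), which is over the port. I'm lowering in small steps and watching the force.

```bash
python3 -m crank '[[0.0,0.01,0,0,0],[0.0,0.01,0,0,0],[0.0,0,0,0,0]]'
python3 -m crank '[[0.0,0.004,0,0,0],[0.0,0.004,0,0,0],[0.0,0,0,0,0]]'
python3 -c "
from h import *
s,M=toolang();print(s['tcp_pos'],s['force'],s['ft_torque'],M[:,0])"
```

```text
t: 10.15
tcp_pos: [0.4805, -0.2383, 0.1187]
tool_rot: [-0.602, -0.372, 0.603, -0.37]
force: [-0.6, 0.1, -2.5]
finger_gap: 0.386
t: 10.45
tcp_pos: [0.4814, -0.2389, 0.1117]
tool_rot: [-0.602, -0.371, 0.602, -0.37]
force: [0.3, 0.8, -1.9]
finger_gap: 0.389
[ 0.48137057 -0.238923    0.1116985 ] [ 0.30862789  0.83673685 -1.87086584] [0.05045333 0.00914968 0.03119949] [-8.58752482e-04  7.43979916e-04 -9.99999355e-01]
```

No contact force, and the pin is already below the rim. Continuing down.

```bash
python3 -m crank '[[0.0,0.004,0,0,0],[0.0,0.004,0,0,0],[0.0,0,0,0,0]]'
python3 -m crank '[[0.0,0.003,0,0,0],[0.0,0.002,0,0,0],[0.0,0,0,0,0],[0.0,0,0,0,0]]'
python3 -c "
from h import *
s,M=toolang();print(s['tcp_pos'],s['force'],s['ft_torque'],M[:,0])"
```

```text
t: 10.75
tcp_pos: [0.4814, -0.239, 0.1038]
tool_rot: [-0.602, -0.371, 0.602, -0.37]
force: [0.4, 0.0, -1.6]
finger_gap: 0.385
t: 11.15
tcp_pos: [0.4815, -0.2391, 0.0992]
tool_rot: [-0.602, -0.371, 0.602, -0.371]
force: [-0.6, 1.1, -2.4]
finger_gap: 0.392
[ 0.48153733 -0.23910759  0.09922044] [-0.56810386  1.12572675 -2.38153774] [ 0.11951188 -0.03431511  0.0498133 ] [-2.38856814e-04  2.09832303e-04 -9.99999949e-01]
```

```bash
python3 -m crank '[[0.0,0.001,0,0,0],[0.0,0,0,0,0]]'
python3 -m crank '[[0.0,0.001,0,0,0],[0.0,0,0,0,0]]'
python3 -c "
from h import *
s,M=toolang();print(s['tcp_pos'],s['force'],s['ft_torque'],M[:,0])
d=snapshot('scene');im=d['image'];cv2.imwrite('pics/s7z.png',cv2.resize(im[130:280,130:250],None,fx=4,fy=4,interpolation=cv2.INTER_CUBIC))
"
```

```text
t: 11.35
tcp_pos: [0.4817, -0.2392, 0.0983]
tool_rot: [0.602, 0.371, -0.602, 0.371]
force: [-0.1, 0.8, -2.4]
finger_gap: 0.387
t: 11.55
tcp_pos: [0.4817, -0.2392, 0.0977]
tool_rot: [0.602, 0.371, -0.602, 0.371]
force: [-0.5, 0.3, 3.0]
finger_gap: 0.388
[ 0.48174042 -0.23921319  0.09769423] [-0.52232617  0.28069145  3.0300729 ] [ 0.18398624  0.03284362 -0.04058723] [ 3.21533955e-04 -1.99226844e-04 -9.99999928e-01]
```

View pics/s7z.png

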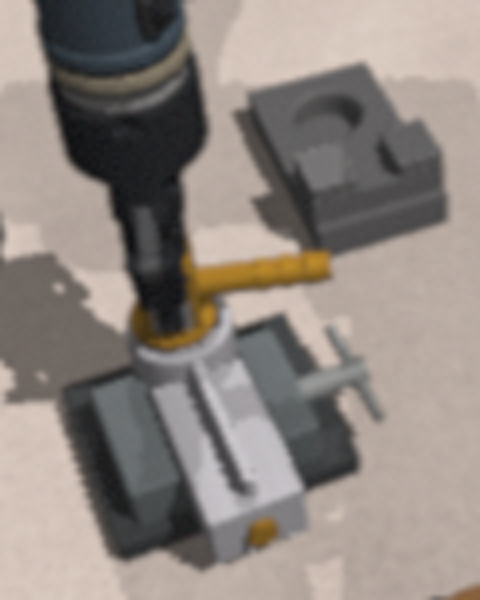

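The foot touches the seal at TCP z ≈ 0.098, as predicted, with about 5 N. Now I'll screw it in, feeding down along with the lips.

```bash
python3 -m crank '[[0.0,0.0005,0,0,0.06],[0.0,0,0,0,0.1],[0.0,0,0,0,0.1],[0.0,0,0,0,0.09],[0.0,0,0,0,0]]'
python3 -c "
from h import *
s,M=toolang();print(s['tcp_pos'],s['force'],s['ft_torque'],np.degrees(np.arctan2(M[1],M[0])))"
```

```text
t: 12.1
tcp_pos: [0.4822, -0.2397, 0.0974]
tool_rot: [0.658, 0.26, -0.657, 0.261]
force: [-1.1, -0.9, 2.9]
finger_gap: 0.384
[ 0.48220227 -0.23966307  0.09741314] [-1.10567784 -0.90602985  2.94122208] [ 4.27117929e-02 -3.17622252e-05  1.11158487e-02] [ -40.79063226  -46.79865165 -136.7986298 ]
```

```bash
python3 -m crank '[[0.0,0.0003,0,0,0.08],[0.0,0.0003,0,0,0.09],[0.0,0.0003,0,0,0.09],[0.0,0.0003,0,0,0.09],[0.0,0,0,0,0]]'
python3 -c "
from h import *
s,M=toolang();print(s['tcp_pos'],s['force'],s['ft_torque'],np.degrees(np.arctan2(M[1],M[0])))"
```

```text
t: 12.6
tcp_pos: [0.4823, -0.2399, 0.0965]
tool_rot: [0.693, 0.141, -0.692, 0.143]
force: [-0.0, 1.3, 6.1]
finger_gap: 0.386
[ 0.48231692 -0.23991016  0.09645636] [-0.03915326  1.33271586  6.07387579] [ 0.0846372   0.01656846 -0.0786074 ] [ -44.3006865   -66.81610007 -156.81597989]
```

```bash
python3 -m crank '[[0.0,0.0003,0,0,0.09],[0.0,0.0003,0,0,0.09],[0.0,0.0003,0,0,0.09],[0.0,0.0003,0,0,0.08],[0.0,0,0,0,0]]'
python3 -c "
from h import *
s,M=toolang();print(s['tcp_pos'],s['force'],s['ft_torque'],np.degrees(np.arctan2(M[1],M[0])))"
python3 -m crank '[[0.0,0.0002,0,0,0.06],[0.0,0.0002,0,0,0.06],[0.0,0.0002,0,0,0.06],[0.0,0.0001,0,0,0.06],[0.0,0,0,0,0]]'
python3 -m crank '[[0.0,0,0,0,0],[0.0,0,0,0,0]]'
python3 - <<'E'
from h import *
s,M=toolang();print(s['tcp_pos'],s['force'],s['ft_torque'],np.degrees(np.arctan2(M[1],M[0])))
c=np.array([.482,-.2393])
for n in("side","scene","wrist"):
    d=snapshot(n);im=d["image"];P=cloud(d,s)
    cv2.imwrite(f"pics/{n}8.png",im)
    Q=P[brass(im)&(np.hypot(P[...,0]-c[0],P[...,1]-c[1])<.12)&(P[...,2]>.09)]
    v=Q[:,:2]-c;r=np.hypot(*v.T);b=Q[(r>.04)&(Q[:,2]>.1)]
    if len(b)>10:
        l=cv2.fitLine(b[:,:2].astype(np.float32),cv2.DIST_L2,0,.01,.01).ravel();w=b[:,:2].mean(0)-c
        print(n,len(b),np.degrees(np.arctan2(l[1],l[0])),np.degrees(np.arctan2(w[1],w[0])),r.max(),b[:,2].max())
E
```

```text
t: 13.1
tcp_pos: [0.4825, -0.239, 0.0958]
tool_rot: [0.708, 0.019, -0.706, 0.02]
force: [0.3, 2.7, 9.7]
finger_gap: 0.386
[ 0.48249545 -0.23898728  0.09575368] [0.34969798 2.69751074 9.68841129] [ 0.62874291 -0.17572522  0.1994984 ] [ -13.59388219  -86.82444133 -176.82437275]
t: 13.6
tcp_pos: [0.4824, -0.2392, 0.0951]
tool_rot: [0.705, -0.065, -0.704, -0.064]
force: [-0.4, 3.0, 8.7]
finger_gap: 0.386
t: 13.8
tcp_pos: [0.4824, -0.2393, 0.0951]
tool_rot: [0.705, -0.065, -0.704, -0.064]
force: [-0.2, 4.1, 9.6]
finger_gap: 0.386
[ 0.48239153 -0.23928018  0.09512725] [-0.19977928  4.09036145  9.62982381] [ 0.47708442 -0.03617756  0.33933413] [ -34.80312319 -100.44876192  169.55133914]
side 120 -11.237548 -13.393432940481553 0.09161036791756609 0.12295249102307226
scene 165 -10.532092 -11.115000472574078 0.09497309745630313 0.12168412342864465
wrist 5707 -9.877607 -9.574928678641273 0.09367020358270109 0.12346464602362939
```

View pics/wrist8.png

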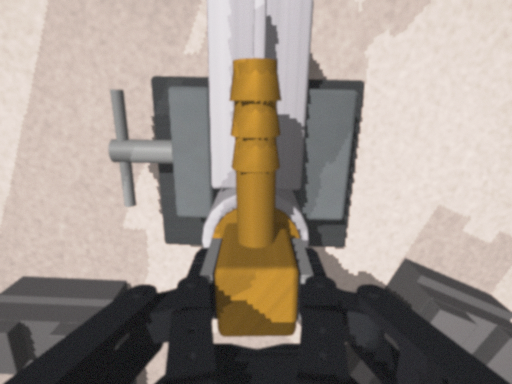

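View pics/scene8.png

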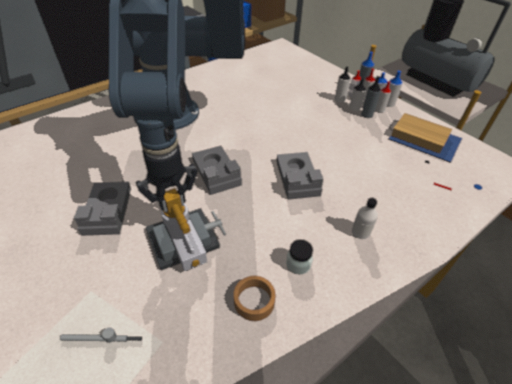

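The barb is along the rib, with readings of -9.6° to -13° against the rib's -11.7° and the tool at -10.4°. One last degree of turn, then release.

```bash
python3 -m crank '[[0.0,0,0,0,0.022],[0.0,0,0,0,0],[0.0,0,0,0,0]]'
python3 -c "
from h import *
s,M=toolang();print(s['tcp_pos'],s['force'],s['ft_torque'],np.degrees(np.arctan2(M[1],M[0])))"
python3 -m crank '[[0.06,0,0,0,0],[0.06,0,0,0,0],[0.06,0,0,0,0],[0.06,0,0,0,0],[0.06,0,0,0,0]]'
python3 -m crank '[[0.06,-0.01,0,0,0],[0.06,-0.03,0,0,0],[0.06,-0.04,0,0,0],[0.06,-0.04,0,0,0],[0.06,-0.03,0,0,0]]'
python3 -m crank '[[0.06,0,0,0.04,0],[0.06,0,0,0.02,0],[0.06,0,0,0,0],[0.06,0,0,0,0],[0.06,0,0,0,0]]'
python3 - <<'E'
from h import *
s,M=toolang();print(s['tcp_pos'],s['force'],np.degrees(np.arctan2(M[1],M[0])))
c=np.array([.482,-.2393])
for n in("side","scene","wrist"):
    d=snapshot(n);im=d["image"];P=cloud(d,s)
    cv2.imwrite(f"pics/{n}9.png",im)
    Q=P[brass(im)&(np.hypot(P[...,0]-c[0],P[...,1]-c[1])<.12)&(P[...,2]>.09)&(P[...,2]<.15)]
    t=Q[Q[:,2]>.131];print(n,"top",len(t),t[:,:2].mean(0),np.median(t[:,2]),cv2.minAreaRect((t[:,:2]*1000).astype(np.float32)))
    v=Q[:,:2]-c;r=np.hypot(*v.T);b=Q[(r>.04)&(Q[:,2]>.1)]
    if len(b)>10:
        l=cv2.fitLine(b[:,:2].astype(np.float32),cv2.DIST_L2,0,.01,.01).ravel();w=b[:,:2].mean(0)-c
        print(n,len(b),np.degrees(np.arctan2(l[1],l[0])),np.degrees(np.arctan2(w[1],w[0])),r.max(),b[:,2].max())
E
```

```text
t: 14.25
tcp_pos: [0.4823, -0.2393, 0.0951]
tool_rot: [0.704, -0.072, -0.703, -0.071]
force: [-0.3, 2.9, 9.1]
finger_gap: 0.389
[ 0.48232999 -0.23927351  0.09506889] [-0.33737575  2.87920466  9.07492779] [ 0.49848092 -0.00085532  0.50479018] [ -41.90364578 -101.65607917  168.34402328]
t: 14.75
tcp_pos: [0.4815, -0.2392, 0.0935]
tool_rot: [-0.703, 0.073, 0.703, 0.074]
force: [0.2, 0.4, -0.6]
finger_gap: 0.701
t: 15.25
tcp_pos: [0.4821, -0.2395, 0.247]
tool_rot: [0.704, -0.074, -0.702, -0.073]
force: [0.3, -0.2, -0.0]
finger_gap: 0.705
t: 15.75
tcp_pos: [0.4241, -0.2275, 0.2441]
tool_rot: [0.704, -0.074, -0.703, -0.073]
force: [-0.8, 0.2, 0.7]
finger_gap: 0.705
[ 0.42407347 -0.22749956  0.24409363] [-0.76798457  0.16559165  0.70083497] [ -37.07001152 -101.92414689  168.07593054]
side top 171 [ 0.47942643 -0.24119468] 0.13643829129549212 ((480.0967712402344, -241.02967834472656), (32.97430419921875, 32.824893951416016), 81.99633026123047)
side 125 -10.415409 -12.196319112427705 0.09163864618768787 0.12212932419538425
scene top 157 [ 0.48489575 -0.24029206] 0.1371910383731757 ((483.21832275390625, -239.717529296875), (30.7278995513916, 32.73164367675781), 80.48504638671875)
scene 167 -10.341842 -10.054627041982124 0.0960276366310556 0.12272066163611706
wrist top 1641 [ 0.48155445 -0.23844547] 0.13882094856087487 ((480.6920166015625, -238.13632202148438), (33.79823303222656, 33.906612396240234), 80.60969543457031)
wrist 1466 -9.562679 -8.76738324378573 0.0929951525484983 0.12441765784381498
```

View pics/wrist9.png

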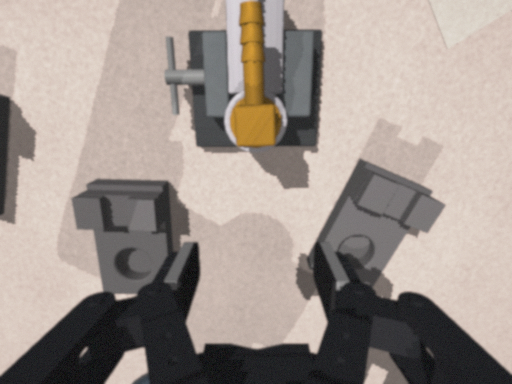

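View pics/scene9.png

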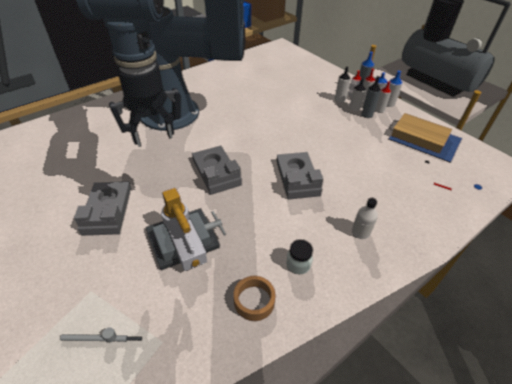

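```bash
python3 -c "
from station import manip
print(manip.sign_off())"
```

```text
the job is handed in; nothing more can be done
None
```

I seated the brass elbow in the port, screwed it clockwise until the barb lay along the rib, released it, and handed the job in. The sign-off gives no verdict, so the result below rests on my own checks. It took about 16 s of the 54 s limit.

- **Lift and insertion:** I gripped the elbow at 80 N, lifted it from the leftmost tray and lowered it with the barb over the left slot. The foot met the seal at the predicted height with about 5 N.
- **Tightening:** I turned it about 75° while feeding down 2.5 mm with the lips, and the torque read about 0.5 N m at the end. It did not go past the rib by any measure I have.
- **Position:** After release, the elbow's axis is within about 2 mm of the port's in all three views.
- **Height:** The block top read 136.4 mm in the side view, 137.2 mm in the scene view and 138.8 mm in the wrist view, against a limit of 138.8 mm. The wrist reading is right at the limit, but that camera had read about 1 mm high on the elbow in the tray. The tool height at the end of turning also implies about 137 mm.
- **Barb angle:** The views disagree slightly, reading between -8.8° and -12.2° for a rib at -11.7°. All are within 3° of the rib, against a limit of 10°.
- **Other objects:** The bottle, jar and tape appear unmoved in the last scene picture, and the gripper is clear of everything. I checked this by eye only.

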